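# Snap the cover onto the packing-bench scale and zero it

### The job

Put the blue clip-on cover on the bench scale: set it squarely over the bare metal platform and press it straight down until both clips have snapped over the rim and it sits fully home, without overloading the scale. Then let go of the cover and press the orange zero key all the way down, with nothing but the cover resting on the platform, and leave the other things on the bench where they are.

Things in the scene. Friction and masses are not known exactly. Their poses are not given: they have to be found in the camera images.
- cover_grip (a point): Centre of the fin on top of the blue plastic cover, to grasp or press on: 70 mm long (x), 14 mm thick (y), 44 mm tall. The fin's top is 22 mm above this point, the plate's upper face 22 mm below it, the lower edge of the skirt, on which the cover stands on the bench, 44 mm below it. z up.
- cover: The cover, 0.2 to 0.3 kg: plate 130 (x) x 110 (y) x 4 mm, below it an 18 mm skirt, flared to 138 x 118 mm, that takes the platform with 2 mm play on each side. A sprung orange clip with a rounded hook at the middle of each long side. Origin: centre, at the skirt's lower edge. Fits either way round (half turn).
- platform_top (a point): Centre of the upper face of the scale's bare metal platform, 120 (x) x 100 (y) x 8 mm, rounded rim, 78 mm above the bench unloaded; z up. The cover's x goes along this x. The hooks meet the rim 11 mm above home and snap under it at a total load of about 13 to 20 N. Home: plate on platform, cover_grip 26 mm above this point, with about 1 mm of play.
- platform (a joint): How far the sprung platform has sunk, m: 0 unloaded, 0.020 at its stop. About 1.3 N per mm after the first 1 N, so it gives by 10 mm or so while the cover is pressed on. More than 0.018 (some 24 N) overloads and ruins the scale.
- zero_key_top (a point): Centre of the top of the round orange zero key, 24 mm across, on the scale's low front deck, 40 mm above the bench; from the platform's centre 115 mm towards the platform's -x and 35 mm towards its -y. Sprung: moves straight down 6 mm, 4 N for all the way.
- zero_key (a joint): How far the zero key is pressed, in m: 0 up, 0.006 fully down.
- tape_dispenser: Bystander: dark blue tape dispenser with a green roll, 55 x 130 mm, 100 mm tall; origin under its centre.
- radio: Bystander: black hand radio lying flat, 120 mm long plus a 70 mm stub aerial towards its +x, 56 mm wide, 30 mm high; origin under the centre of its case.
- bin: Bystander: small open blue plastic bin, 90 x 120 mm, 55 mm tall; origin under its centre.
Not all that is in view belongs to the job. What is shaped like the cover but purple is not meant.

How it is judged:
On the way, in this order (a step that is already met when the one before it is completed fails the run):
1. the cover is snapped fully home on the platform (z of cover_grip in the frame of platform_top below 0.0285 m and horizontal distance between cover_grip and platform_top below 0.005 m and angle between the z axis of cover_grip and the z axis of platform_top, either way round below 0.05 rad), for 0.2 s.
2. the zero key is pressed down while the cover is home and nothing else loads the platform (value of joint zero_key above 0.0045 m and value of joint platform below 0.005 m and z of cover_grip in the frame of platform_top below 0.0285 m), for 0.05 s.
At the end, for the whole second after the job is handed in: The cover is at rest on the platform with its plate home (fin centre at most 28.5 mm above the platform's top), centred within 5 mm, level within 0.05 rad and square within 0.08 rad; the platform carries nothing else (sunk less than 5 mm) and the zero key is up again (all of step 1 and z of cover_grip in the frame of platform_top above 0.0235 m and angle between the x axis of cover_grip and the x axis of platform_top, either way round below 0.08 rad and value of joint platform below 0.005 m and value of joint zero_key below 0.0015 m and linear speed of cover below 0.02 m/s); the robot touches nothing.
It fails at once if the scale is overloaded (platform sunk more than 18 mm, about 24 N) (value of joint platform above 0.018 m).
It fails at once if a bystander is shoved (tape dispenser, radio or bin moved more than 30 mm) (distance of any of tape_dispenser, radio, bin from where it was at the start of the episode above 0.03 m).
It also fails if it takes over 54 s, if anything falls off the work surface, if the arm or the gripper's body presses on something with over 40 N, if the wrist force passes 120 N, or if a joint passes its speed limit or range.

### The arm

A 6-joint arm with a two-finger parallel gripper is mounted at the origin on the work surface. World frame = base frame: x ahead of the robot, y to its left, z up, the work surface at z = 0. Lengths are in m, angles in rad, forces in N, time in s.
With the tool pointing down it reaches from about 0.35 to 0.775 m from the base axis. Payload 5.5 kg.
Tool frame: the origin (TCP) lies at the very end of the fingers, on their centre line; the grasp point (between the pads) lies 19 mm behind it; z points along the fingers, y is the direction in which the jaws open and shut (so a half turn about z gives the same grasp; the last joint's range is limited). The gripper opens to 85 mm and grips with 20 to 120 N. Pads are 22 mm wide; open, the fingers measure 114 mm over their backs; the gripper's body (76 mm by 85 mm) begins 54 mm behind the grasp point. The pads swing forward as they close: fully open they stand 13 mm farther back than shut.
Start: joints at [0.961, 0.313, 0.046, 1.304, 0, 1.431], TCP at [0.26, 0.513, 0.231] pointing down, gripper open.
Joint ranges: [-2.76, 2.76], [-0.86, 1.69], [-1.03, 1.26], [-2.2, 2.34], [-1.47, 1.5], [-3.14, 3.14]. Speed limits (rad/s): [2.57, 2.57, 3.14, 3.14, 3.14, 3.14].

### API

Orientations are given as a unit quaternion [w, x, y, z].
In Python, from workcell import get_state, imaging, env, spotter gives the robot as it stands.
- The arm moves only by the tool play_rows, never from a script. Its argument "moves" is a list of rows, each an object with "claw": the finger opening in cm, from 0 to 8.54; "delta_pos": the shift along the tool's x, y, z in cm, a list of three; "twist": the turn about the tool's z in degrees. A call has 1 to 12 rows; each row is the pose to reach, as a shift and turn from the pose commanded when the call began, along the tool's axes at that moment; what a row does not reach only later rows make up. A row lasts 1/8 s, in which the tool goes at most 62.5 mm and 10.7 degrees, less where a joint would pass 70% of its speed; a pose out of reach is approached as far as the arm can. A call with a gripper value outside its range is refused whole. The fingers move at their own pace and stop on an object; "force" is the grip in N (left out, the last holds). Time passes only in rows, so rows that repeat a pose let the fingers close. It gives the time, the measured TCP pose, the force and the opening at its end, in the units of the state.
- get_state(): the state, without advancing time (a new reading comes with each control period).
- imaging.read_camera(name): name is "scene" or "top" or "wrist"; returns the picture (384x512x3 uint8, red, green, blue); there is no depth.
- imaging.camera_info(name): a dict with "fx", "fy", "cx", "cy" (pixels), "world_to_cam" (4x4, takes a point from world to camera coordinates). Camera axes: x right, y down, z forward; pixel columns grow to the right and rows downward; lengths in m; the calibration is good to about 2 mm. A picture is of the moment at which its call begins: read the wrist's pose just before it. camera_info takes no time and is no camera call; for the wrist camera it gives the pose at the moment of the call.
- env.hand_in(): hands the job in, once; it reports no verdict.
Trained networks look in the newest picture that a camera, given by its name, has taken for a name from the list of things; names that differ only in an ending like _2 or _b are one class to them, and where a whole thing is asked for, a point or a joint stands for the part that bears it (a point fixed in the world has none). Each returns a list of dicts, best first, with "conf" (0 to 1); they miss things now and then, are a little off and sometimes report something else, mostly with a low value. They report only what shows in the picture. A call takes as long as a camera call. They do not tell look-alikes from the thing itself.
- spotter.spot_in(camera, query): "extent" ([left, top, right, bottom] in pixels, round what is visible of it).
The state is a dict: "clock": time; "joint_pos": joint angles; "qvel": joint speeds; "tau": joint torques, N m; "tcp_pos": TCP position; "orientation": TCP orientation; "wrist_force": force on the tool from outside, world axes, zero at the start; "ft_torque": the same for the moment, N m; "finger_gap": finger opening in m.
Only numpy, scipy, OpenCV 4.12 (cv2) and the standard library are available. Lean on these libraries where they do the work, as an engineer would, in place of code of your own. Each camera call takes 0.05 s, during which the arm holds its last target. There are 200 camera calls.

## Working session

There is one attempt and no reset: what is moved stays moved. The work goes in short steps, Python scripts to look and compute and a tool call to move; the robot and the scene stay as the last step left them, time stands still between calls to the robot, and variables do not carry over. Pictures are saved under pics/ and viewed, about 8 in all and at most 12, crops included, and the job is handed in when it is done.

Besides the shell and the picture viewer there is one more tool, called after "Emit:" as name(argument=value, ...), one argument or row to a line, values as JSON. play_rows: Moves the arm, as the interface text tells. Its arguments: {"type":"object","properties":{"moves":{"type":"array"},"force":{"type":"number"}},"required":["moves"]}

```bash
mkdir -p pics
cat > h.py <<'E'
import numpy as np, cv2
from workcell import get_state, imaging, env, spotter
def snap(c,f):
    im=imaging.read_camera(c); cv2.imwrite('pics/'+f,im[:,:,::-1]); return im
def ray(c,u,v,z,info=None):
    i=info or imaging.camera_info(c); T=np.linalg.inv(np.array(i['world_to_cam']))
    d=T[:3,:3]@np.array([(u-i['cx'])/i['fx'],(v-i['cy'])/i['fy'],1]); o=T[:3,3]
    return o+d*(z-o[2])/d[2]
def proj(c,p,info=None):
    i=info or imaging.camera_info(c); q=np.array(i['world_to_cam'])@np.append(p,1)
    return np.array([i['fx']*q[0]/q[2]+i['cx'],i['fy']*q[1]/q[2]+i['cy']])
E
python3 - <<'E'
from h import *
a=snap('top','t0.png'); b=snap('scene','s0.png')
for c in ('top','scene'):
    for q in ('cover','platform','zero_key_top','tape_dispenser','radio','bin'):
        print(c,q,[(np.round(d['extent']).tolist(),round(d['conf'],2)) for d in spotter.spot_in(c,q)[:3]])
s=get_state();print(s['clock'],s['tcp_pos'],s['orientation'],s['wrist_force'])
i=imaging.camera_info('top');print(i)
E
```

```text
top cover [([315.0, 186.0, 361.0, 233.0], 0.81), ([328.0, 247.0, 366.0, 293.0], 0.81), ([378.0, 185.0, 420.0, 227.0], 0.73)]
top platform [([180.0, 166.0, 220.0, 209.0], 0.81), ([114.0, 158.0, 156.0, 188.0], 0.25)]
top zero_key_top [([206.0, 225.0, 210.0, 231.0], 0.37)]
top tape_dispenser [([178.0, 166.0, 220.0, 211.0], 0.69), ([264.0, 128.0, 307.0, 159.0], 0.61)]
top radio [([263.0, 204.0, 288.0, 261.0], 0.78)]
top bin [([113.0, 158.0, 156.0, 187.0], 0.9)]
scene cover [([155.0, 148.0, 188.0, 178.0], 0.95), ([152.0, 188.0, 192.0, 219.0], 0.79), ([133.0, 228.0, 181.0, 271.0], 0.74)]
scene platform [([286.0, 182.0, 316.0, 208.0], 0.94), ([222.0, 170.0, 241.0, 206.0], 0.58)]
scene zero_key_top []
scene tape_dispenser []
scene radio [([220.0, 168.0, 243.0, 208.0], 0.95)]
scene bin [([353.0, 198.0, 401.0, 233.0], 0.61)]
0.7 [0.26033123 0.51271759 0.23134065] [1.41045624e-05 2.32755803e-01 9.72535210e-01 4.42348986e-05] [-0.15444417 -0.29103979 -0.18369776]
{'fx': 455.12080406452816, 'fy': 455.12080406452816, 'cx': 259.9476538543707, 'cy': 190.63105482524142, 'world_to_cam': array([[ 0.02663506, -0.99951568, -0.01609292,  0.02057965],
       [-0.98039061, -0.02297418, -0.1957203 ,  0.57729818],
       [ 0.19525578,  0.02099037, -0.98052771,  1.35825899],
       [ 0.        ,  0.        ,  0.        ,  1.        ]])}
```

Run:
```python
import cv2
a=cv2.imread('pics/t0.png')[110:310,100:440]
cv2.imwrite('pics/t0c.png',cv2.resize(a,(800,471),interpolation=cv2.INTER_CUBIC))
```

```text
(no output)
```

View pics/t0c.png

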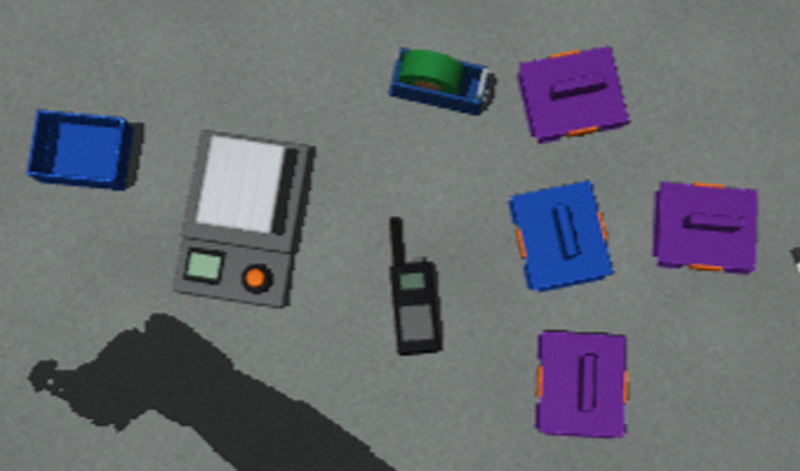

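The crop shows the blue cover at crop (561,235), full image about (338,210). Three purple look-alikes surround it at full-image (344,150), (400,206) and (347,273). The only blue one with a fin is the target, and the bin at (135,173) is blue but has no fin. The scale's white platform is at about (202,188) and the orange key at (209,228). I'll segment these to get poses.

```bash
cat > m.py <<'E'
from h import *
def measure(c,im,roi,kind,z,info=None):
    x0,y0,x1,y1=roi; p=im[y0:y1,x0:x1].astype(int); r,g,b=p[...,0],p[...,1],p[...,2]
    m={'blue':(b>1.6*r)&(b>1.25*g)&(b>60)&(r<0.75*g),'white':(p.min(2)>150),'orange':(r>150)&(g<0.7*r)&(b<0.4*r)}[kind]
    m=cv2.morphologyEx(m.astype(np.uint8),cv2.MORPH_OPEN,np.ones((2,2)))
    n,l,st,ce=cv2.connectedComponentsWithStats(m); k=1+np.argmax(st[1:,4])
    cs,_=cv2.findContours((l==k).astype(np.uint8),cv2.RETR_EXTERNAL,cv2.CHAIN_APPROX_NONE)
    c0=max(cs,key=len)[:,0]+[x0,y0]
    w=np.array([ray(c,u,v,z,info)[:2] for u,v in c0],np.float32)
    return cv2.minAreaRect((w*1000)), st[k]
E
python3 - <<'E'
from m import *
im=cv2.imread('pics/t0.png')[:,:,::-1]
print('cover',measure('top',im,(305,176,371,243),'blue',.015))
print('plat',measure('top',im,(170,155,230,220),'white',.078))
print('key',measure('top',im,(195,215,225,240),'orange',.040))
print('fin guess',ray('top',339,208.5,.055))
E
```

```text
cover (((524.8863525390625, -215.37362670898438), (134.7642822265625, 115.7159652709961), 12.83269214630127), array([  13,   12,   43,   47, 1464], dtype=int32))
plat (((574.6126708984375, 210.43463134765625), (95.2638168334961, 117.16026306152344), 82.83369445800781), array([  15,   14,   36,   41, 1154], dtype=int32))
key (((456.5574645996094, 190.27899169921875), (15.563033103942871, 18.87468147277832), 1.426000714302063), array([11, 11,  7,  6, 38], dtype=int32))
fin guess [ 0.52661082 -0.21003112  0.055     ]
```

```bash
cat > d.py <<'E'
from h import *
import sys
from scipy.spatial.transform import Rotation as R
def delta(p,yaw=None):
    s=get_state(); q=np.array(s['orientation']); r=R.from_quat(q[[1,2,3,0]]); M=r.as_matrix()
    d=M.T@(np.array(p)-s['tcp_pos'])*100
    y0=np.degrees(np.arctan2(M[1,0],M[0,0])); tw=None
    if yaw is not None: tw=-((yaw-y0+90)%180-90)
    print('clock',round(s['clock'],2),'tcp',np.round(s['tcp_pos'],4),'yaw',round(y0,2),'delta cm',np.round(d,2),'twist',tw,'F',np.round(s['wrist_force'],2),'gap',round(s['finger_gap'],4))
if __name__=='__main__':
    a=[float(x) for x in sys.argv[1:]]; delta(a[:3],a[3] if len(a)>3 else None)
E
python3 d.py 0.525 -0.213 0.20 12.8
```

```text
clock 0.7 tcp [0.2603 0.5127 0.2313] yaw 153.08 delta cm [-56.45 -52.73   3.13] twist -39.718743838923245 F [-0.15 -0.29 -0.18] gap 0.0854
```

Emit:
play_rows(
  moves=[
    {"claw": 8.5, "delta_pos": [-56.4, -52.7, 1], "twist": -39.7},
    {"claw": 8.5, "delta_pos": [-56.4, -52.7, 1], "twist": -39.7},
    {"claw": 8.5, "delta_pos": [-56.4, -52.7, 1], "twist": -39.7},
    {"claw": 8.5, "delta_pos": [-56.4, -52.7, 1], "twist": -39.7},
    {"claw": 8.5, "delta_pos": [-56.4, -52.7, 1], "twist": -39.7},
    {"claw": 8.5, "delta_pos": [-56.4, -52.7, 1], "twist": -39.7},
    {"claw": 8.5, "delta_pos": [-56.4, -52.7, 1], "twist": -39.7},
    {"claw": 8.5, "delta_pos": [-56.4, -52.7, 3], "twist": -39.7},
    {"claw": 8.5, "delta_pos": [-56.4, -52.7, 3], "twist": -39.7},
    {"claw": 8.5, "delta_pos": [-56.4, -52.7, 3], "twist": -39.7},
    {"claw": 8.5, "delta_pos": [-56.4, -52.7, 3], "twist": -39.7},
    {"claw": 8.5, "delta_pos": [-56.4, -52.7, 3], "twist": -39.7},
  ],
  force=60,
)

```text
clock: 2.2
tcp_pos: [0.5109, -0.1753, 0.2043]
orientation: [0.0, -0.111, 0.994, -0.0]
wrist_force: [0.9, 0.4, 0.8]
finger_gap: 0.0851
```

```bash
python3 d.py 0.525 -0.213 0.20 12.8
python3 - <<'E'
from m import *
i=imaging.camera_info('wrist'); im=snap('wrist','w1.png')
np.save('w1.npy',i,allow_pickle=True)
print(i, proj('wrist',[.525,-.213,.044],i))
E
```

```text
clock 2.2 tcp [ 0.5109 -0.1753  0.2043] yaw -167.24 delta cm [-0.54 -3.99  0.44] twist -0.04084480659491874 F [0.86 0.41 0.85] gap 0.0851
{'fx': 330.87391507986916, 'fy': 330.87391507986916, 'cx': 258.30011422196327, 'cy': 189.3823733561176, 'world_to_cam': array([[-2.21620657e-01,  9.75132954e-01, -8.04247770e-05,
         2.83045544e-01],
       [ 9.40348365e-01,  2.13736915e-01,  2.64691300e-01,
        -4.70785638e-01],
       [ 2.58126399e-01,  5.85854324e-02, -9.64333194e-01,
         2.31703747e-01],
       [ 0.00000000e+00,  0.00000000e+00,  0.00000000e+00,
         1.00000000e+00]])} [214.85026983 177.74731455]
```

View pics/w1.png

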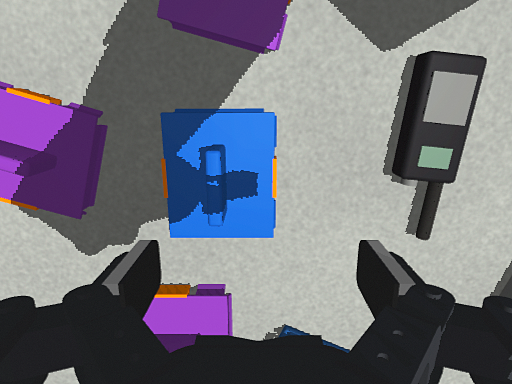

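Emit:
play_rows(
  moves=[
    {"claw": 8.5, "delta_pos": [-0.5, -4, 0.4], "twist": 0},
    {"claw": 8.5, "delta_pos": [-0.5, -4, 0.4], "twist": 0},
    {"claw": 8.5, "delta_pos": [-0.5, -4, 0.4], "twist": 0},
    {"claw": 8.5, "delta_pos": [-0.5, -4, 0.4], "twist": 0},
  ],
)

```text
clock: 2.75
tcp_pos: [0.5239, -0.2098, 0.2005]
orientation: [0.0, -0.112, 0.994, 0.0]
wrist_force: [0.5, 0.4, -0.4]
finger_gap: 0.0853
```

Run:
```python
from m import *
from d import delta
i=imaging.camera_info('wrist'); im=snap('wrist','w2.png')
delta([.525,-.213,.2],12.8)
r,g,b=[im[...,k].astype(int) for k in range(3)]
m=((b>2*r)&(b>1.2*g)&(b>50)).astype(np.uint8)
n,l,st,ce=cv2.connectedComponentsWithStats(m)
for k in np.argsort(-st[1:,4])[:3]+1: print(st[k])
k=1+np.argmax(st[1:,4]); c0=max(cv2.findContours((l==k).astype(np.uint8),0,cv2.CHAIN_APPROX_NONE)[0],key=len)[:,0]
for z in (.0,.022): print(z,cv2.minAreaRect(np.array([ray('wrist',u,v,z,i)[:2]*1000 for u,v in c0],np.float32)))
u,v=proj('wrist',[.525,-.213,.06],i).astype(int); print(u,v)
x,y=max(u-100,0),max(v-75,0)
cv2.imwrite('pics/w2c.png',cv2.resize(im[y:y+150,x:x+200,::-1],None,fx=4,fy=4,interpolation=cv2.INTER_CUBIC)); print('crop origin',x,y)
np.save('i2.npy',i,allow_pickle=True)
```

```text
clock 2.8 tcp [ 0.524  -0.2099  0.2007] yaw -167.14 delta cm [-0.03 -0.33  0.07] twist 0.05538417916380922 F [0.41 0.52 0.02] gap 0.0848
[  198   104   116   131 14269]
[309 324  49  29 612]
0.0 ((533.0192260742188, -209.77993774414062), (141.03956604003906, 117.6242904663086), 12.899965286254883)
0.022 ((528.27197265625, -210.66773986816406), (132.0276641845703, 110.10853576660156), 12.899964332580566)
253 177
crop origin 153 102
```

View pics/w2c.png

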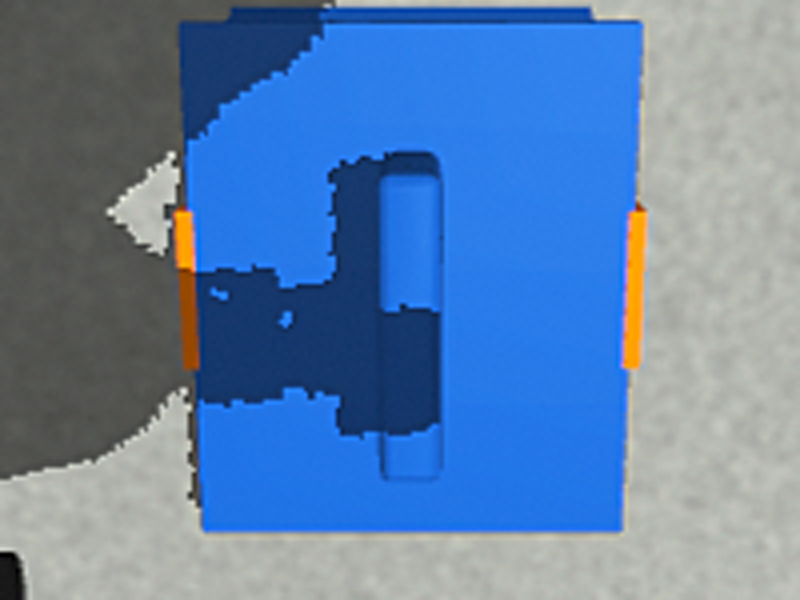

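The crop confirms the blue cover: plate corners at crop (180,20), (642,20), (622,531) and (203,531), fin top spanning (380–442, 173–480), orange clips on both long sides. Next step is the centre from those corners.

Run:
```python
from m import *
from d import delta
i=np.load('i2.npy',allow_pickle=True).item()
f=lambda pts,z: np.array([ray('wrist',153+u/4,102+v/4,z,i)[:2]*1000 for u,v in pts])
P=f([(180,20),(642,20),(622,531),(203,531)],.022); print(P.mean(0), P, np.degrees(np.arctan2(*(P[0]-P[3]+P[1]-P[2])[::-1])))
Q=f([(380,173),(440,173),(441,480),(381,480)],.066); print(Q.mean(0), Q)
c=P.mean(0)/1000
delta([c[0],c[1],.033],12.9)
```

```text
[ 529.8749671  -209.64162555] [[ 478.66007744 -277.44787866]
 [ 454.29057521 -170.9966616 ]
 [ 581.02054578 -141.48856648]
 [ 605.52866997 -248.63339545]] -167.04832795729743
[ 529.45309275 -209.73562776] [[ 497.33508792 -223.59802458]
 [ 494.51948505 -211.29605495]
 [ 561.47998437 -195.47183837]
 [ 564.47781367 -208.57659316]]
clock 2.8 tcp [ 0.524  -0.2099  0.2007] yaw -167.14 delta cm [-0.57 -0.11 16.77] twist -0.04461582083615667 F [0.41 0.52 0.02] gap 0.0848
```

Emit:
play_rows(
  moves=[
    {"claw": 8.5, "delta_pos": [-0.6, -0.1, 5], "twist": 0},
    {"claw": 8.5, "delta_pos": [-0.6, -0.1, 10], "twist": 0},
    {"claw": 6, "delta_pos": [-0.6, -0.1, 14], "twist": 0},
    {"claw": 4, "delta_pos": [-0.6, -0.1, 16.7], "twist": 0},
    {"claw": 4, "delta_pos": [-0.6, -0.1, 16.7], "twist": 0},
    {"claw": 4, "delta_pos": [-0.6, -0.1, 16.7], "twist": 0},
  ],
  force=80,
)

```text
clock: 3.55
tcp_pos: [0.531, -0.2106, 0.0346]
orientation: [0.001, -0.112, 0.994, -0.0]
wrist_force: [0.1, -0.5, 1.3]
finger_gap: 0.04
```

```bash
python3 d.py 0.5297 -0.2097 0.033 12.95
```

```text
clock 3.55 tcp [ 0.531  -0.2106  0.0346] yaw -167.18 delta cm [0.11 0.11 0.16] twist -0.12651777169622846 F [ 0.09 -0.54  1.28] gap 0.04
```

Emit:
play_rows(
  moves=[
    {"claw": 4, "delta_pos": [0.1, 0.1, 0.1], "twist": 0},
    {"claw": 0.5, "delta_pos": [0.1, 0.1, 0.1], "twist": 0},
    {"claw": 0.5, "delta_pos": [0.1, 0.1, 0.1], "twist": 0},
    {"claw": 0.5, "delta_pos": [0.1, 0.1, 0.1], "twist": 0},
    {"claw": 0.5, "delta_pos": [0.1, 0.1, 0.1], "twist": 0},
    {"claw": 0.5, "delta_pos": [0.1, 0.1, 0.1], "twist": 0},
  ],
  force=80,
)

```text
clock: 4.3
tcp_pos: [0.5296, -0.2102, 0.0333]
orientation: [0.001, -0.111, 0.994, -0.0]
wrist_force: [-1.3, 0.2, 6.6]
finger_gap: 0.013
```

```bash
python3 d.py 0.5746 0.2104 0.20 -7.2; python3 d.py 0.5746 0.2104 0.26 -7.2
```

```text
clock 4.3 tcp [ 0.5296 -0.2102  0.0333] yaw -167.22 delta cm [-13.71  40.01 -16.69] twist 19.977427900383134 F [-1.35  0.24  6.63] gap 0.013
clock 4.3 tcp [ 0.5296 -0.2102  0.0333] yaw -167.22 delta cm [-13.72  40.   -22.69] twist 19.977427900383134 F [-1.35  0.24  6.63] gap 0.013
```

Emit:
play_rows(
  moves=[
    {"claw": 0.5, "delta_pos": [0.1, 0, -2], "twist": 0},
    {"claw": 0.5, "delta_pos": [0, 0, -5], "twist": 0},
    {"claw": 0.5, "delta_pos": [0, 0, -10], "twist": 0},
    {"claw": 0.5, "delta_pos": [0, 0, -16], "twist": 0},
    {"claw": 0.5, "delta_pos": [0, 0, -21.7], "twist": 0},
    {"claw": 0.5, "delta_pos": [0, 0, -21.7], "twist": 0},
    {"claw": 0.5, "delta_pos": [0, 0, -21.7], "twist": 0},
  ],
)

```text
clock: 5.18
tcp_pos: [0.5285, -0.2096, 0.2481]
orientation: [-0.001, -0.111, 0.994, 0.0]
wrist_force: [0.4, 0.3, -2.6]
finger_gap: 0.0129
```

```bash
cat > sim.py <<'E'
from h import *
from scipy.spatial.transform import Rotation as R
s=get_state(); q=np.array(s['orientation']); T=np.eye(4); T[:3,:3]=R.from_quat(q[[1,2,3,0]]).as_matrix(); T[:3,3]=s['tcp_pos']
i=dict(imaging.camera_info('wrist')); C=np.array(i['world_to_cam'])@T  # tool->cam
np.save('C.npy',C)
print('gap',s['finger_gap'],'F',s['wrist_force'],s['tcp_pos'])
def rect(cx,cy,w,h,yaw,z):
    a=np.radians(yaw); X=np.array([np.cos(a),np.sin(a)]);Y=np.array([-X[1],X[0]])
    return [np.append(np.array([cx,cy])+sx*w/2*X+sy*h/2*Y,z) for sx,sy in((-1,-1),(1,-1),(1,1),(-1,1))]
for p,yaw in [((.45,.18,.25),172.8),((.42,.22,.22),172.8),((.45,.08,.25),172.8),((.45,.34,.25),172.8)]:
    a=np.radians(yaw); A=np.eye(4); A[:3,:3]=np.array([[np.cos(a),np.sin(a),0],[np.sin(a),-np.cos(a),0],[0,0,-1]]); A[:3,3]=p
    j=dict(i); j['world_to_cam']=C@np.linalg.inv(A)
    print(p,'plat',[proj('wrist',k,j).round().tolist() for k in rect(.5746,.2104,.12,.1,-7.2,.078)],'cover',[proj('wrist',k,j).round().tolist() for k in rect(p[0],p[1],.13,.11,-7.2,p[2]-.011)])
E
python3 sim.py
```

```text
gap 0.012936527145816444 F [ 0.37280711  0.26325158 -2.62608011] [ 0.52849935 -0.20964702  0.24809497]
(0.45, 0.18, 0.25) plat [[253.0, 227.0], [253.0, 328.0], [343.0, 328.0], [351.0, 227.0]] cover [[134.0, 102.0], [157.0, 344.0], [355.0, 344.0], [377.0, 103.0]]
(0.42, 0.22, 0.22) plat [[215.0, 273.0], [219.0, 375.0], [314.0, 375.0], [319.0, 273.0]] cover [[134.0, 102.0], [157.0, 344.0], [355.0, 344.0], [377.0, 103.0]]
(0.45, 0.08, 0.25) plat [[351.0, 216.0], [343.0, 318.0], [433.0, 318.0], [450.0, 216.0]] cover [[134.0, 102.0], [157.0, 344.0], [355.0, 344.0], [377.0, 103.0]]
(0.45, 0.34, 0.25) plat [[100.0, 245.0], [113.0, 343.0], [202.0, 343.0], [196.0, 245.0]] cover [[134.0, 102.0], [157.0, 344.0], [355.0, 344.0], [377.0, 103.0]]
```

```bash
python3 d.py 0.60 0.045 0.26 -7.2
```

```text
clock 5.17 tcp [ 0.5285 -0.2096  0.2481] yaw -167.22 delta cm [-12.6   23.25  -1.18] twist 19.979067152854242 F [ 0.37  0.26 -2.63] gap 0.0129
```

Emit:
play_rows(
  moves=[
    {"claw": 0.5, "delta_pos": [-3, 5.5, -1.2], "twist": 5},
    {"claw": 0.5, "delta_pos": [-6, 11, -1.2], "twist": 10},
    {"claw": 0.5, "delta_pos": [-9, 16.5, -1.2], "twist": 15},
    {"claw": 0.5, "delta_pos": [-12, 22, -1.2], "twist": 20},
    {"claw": 0.5, "delta_pos": [-12.6, 23.2, -1.2], "twist": 20},
    {"claw": 0.5, "delta_pos": [-12.6, 23.2, -1.2], "twist": 20},
    {"claw": 0.5, "delta_pos": [-12.6, 23.2, -1.2], "twist": 20},
    {"claw": 0.5, "delta_pos": [-12.6, 23.2, -1.2], "twist": 20},
  ],
)

```text
clock: 6.18
tcp_pos: [0.6002, 0.0425, 0.261]
orientation: [-0.0, 0.064, 0.998, -0.0]
wrist_force: [-0.1, 0.3, -3.0]
finger_gap: 0.0126
```

Run:
```python
from m import *
from d import delta
i=imaging.camera_info('wrist'); im=snap('wrist','w3.png'); np.save('i3.npy',i,allow_pickle=True)
delta([.5746,.2104,.26],-7.2)
cv2.imwrite('pics/w3b.png',cv2.resize(im[:,:,::-1],(768,576),interpolation=cv2.INTER_CUBIC))
```

```text
clock 6.22 tcp [0.6004 0.0426 0.2612] yaw 172.65 delta cm [ 4.7  16.31  0.12] twist -0.14807752434174404 F [ 0.45 -0.69 -2.87] gap 0.0126
```

View pics/w3b.png

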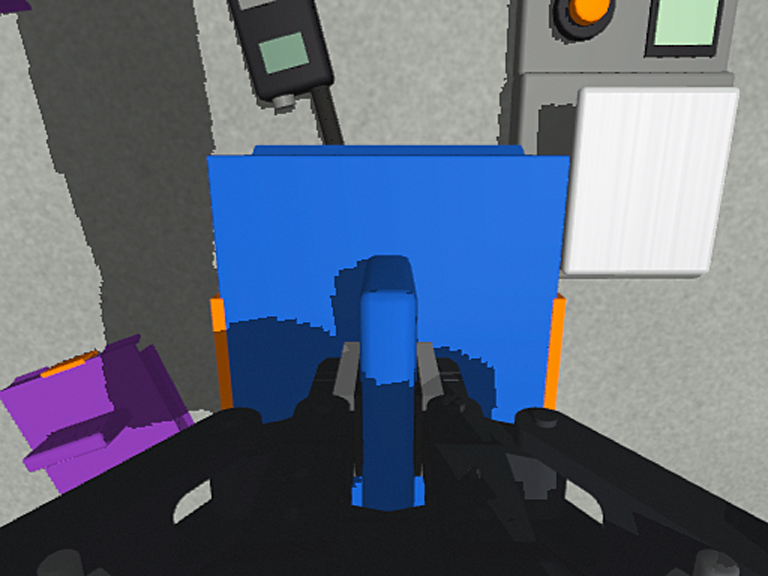

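Run:
```python
from m import *
i=np.load('i3.npy',allow_pickle=True).item(); im=cv2.imread('pics/w3.png')[:,:,::-1]
# platform: white mask by thresholds
for t in (175,190,205,215):
    m=(im[40:200,370:512].min(2)>t).astype(np.uint8); m[:, :]=cv2.morphologyEx(m,cv2.MORPH_OPEN,np.ones((5,5)))
    n,l,st,ce=cv2.connectedComponentsWithStats(m);k=1+np.argmax(st[1:,4])
    c0=max(cv2.findContours((l==k).astype(np.uint8),0,cv2.CHAIN_APPROX_NONE)[0],key=len)[:,0]+[370,40]
    print(t,st[k],cv2.minAreaRect(np.array([ray('wrist',u,v,.078,i)[:2]*1000 for u,v in c0],np.float32)))
print('row u=430..', im[55:65,435].min(1).tolist(), im[174:190,435].min(1).tolist()); print(im[120,376:392].min(1).tolist(), im[120,470:490].min(1).tolist())
# cover plate far edge
z=.2612-.0113
r,g,b=[im[...,k].astype(int) for k in range(3)]
m=(b>180)&(r<60)
e=[]
for u in (170,200,230,300,330,345):
    col=np.where(m[85:130,u])[0]; e.append((u,85+col[0]-.5)); 
print('far edge',e); w=np.array([ray('wrist',u,v,z,i)[:2]*1000 for u,v in e]); f=np.polyfit(w[:,1],w[:,0],1); print('far edge world',w.round(1).tolist(),'yaw',-np.degrees(np.arctan(f[0])))
for v in (125,150,175,190):
    row=np.where(b[v,120:400]-r[v,120:400]>60)[0]+120; L,Rr=ray('wrist',row[0]-.5,v,z,i)*1000,ray('wrist',row[-1]+.5,v,z,i)*1000; print(v,row[0],row[-1],L.round(1),Rr.round(1),np.hypot(*(L-Rr)[:2]).round(1))
```

```text
175 [    7    18   116   124 12470] ((577.2035522460938, 216.6494140625), (97.529052734375, 116.99292755126953), 82.70409393310547)
190 [    8    18   115   124 12284] ((577.2545166015625, 216.9517822265625), (96.41759490966797, 117.13441467285156), 82.80459594726562)
205 [    9    19   114   122 12000] ((577.182373046875, 217.25379943847656), (95.53045654296875, 115.28206634521484), 82.83609771728516)
215 [   10    20   111   121 11606] ((577.4501953125, 216.7034912109375), (93.90935516357422, 114.33890533447266), 82.93553924560547)
row u=430.. [140, 136, 136, 188, 215, 216, 221, 246, 244, 242] [238, 238, 239, 239, 240, 241, 206, 195, 165, 121, 106, 111, 173, 166, 163, 161]
[42, 37, 36, 42, 90, 137, 171, 190, 211, 231, 243, 241, 243, 242, 243, 245] [239, 240, 242, 239, 236, 236, 236, 239, 242, 242, 241, 213, 213, 165, 166, 166, 167, 163, 162, 163]
far edge [(170, np.float64(103.5)), (200, np.float64(103.5)), (230, np.float64(103.5)), (300, np.float64(103.5)), (330, np.float64(103.5)), (345, np.float64(103.5))]
far edge world [[530.9, 12.2], [532.6, 25.7], [534.4, 39.1], [538.4, 70.6], [540.1, 84.1], [541.0, 90.8]] yaw -7.303459687660692
125 140 377 [538.5  -3.7 249.9] [552.5 105.1 249.9] 109.7
150 142 375 [550.   -5.3 249.9] [564.  103.8 249.9] 110.0
175 144 373 [561.9  -7.  249.9] [575.9 102.5 249.9] 110.3
190 146 371 [569.4  -7.6 249.9] [583.3 101.2 249.9] 109.8
```

The wrist view shows the cover held square: far plate edge at 1.5x pixels (208–569, 155). The platform face sits at (566–739, 88–271) and the key at about (590,8), partly cut off. The wrist and top estimates of the platform differ by 6 mm in y, so I'll go above it and re-measure from the key.

```bash
python3 d.py 0.577 0.214 0.20 -7.2
```

```text
clock 6.22 tcp [0.6004 0.0426 0.2612] yaw 172.65 delta cm [ 4.51 16.7   6.12] twist -0.14807752434174404 F [ 0.45 -0.69 -2.87] gap 0.0126
```

Emit:
play_rows(
  moves=[
    {"claw": 0.5, "delta_pos": [1.5, 5.5, 0], "twist": 0},
    {"claw": 0.5, "delta_pos": [3, 11, 1], "twist": 0},
    {"claw": 0.5, "delta_pos": [4.2, 15.5, 2], "twist": 0},
    {"claw": 0.5, "delta_pos": [4.5, 16.7, 4], "twist": 0},
    {"claw": 0.5, "delta_pos": [4.5, 16.7, 6.1], "twist": 0},
    {"claw": 0.5, "delta_pos": [4.5, 16.7, 6.1], "twist": 0},
    {"claw": 0.5, "delta_pos": [4.5, 16.7, 6.1], "twist": 0},
    {"claw": 0.5, "delta_pos": [4.5, 16.7, 6.1], "twist": 0},
  ],
)

```text
clock: 7.22
tcp_pos: [0.5777, 0.2151, 0.2016]
orientation: [0.001, 0.063, 0.998, 0.0]
wrist_force: [-0.1, 0.2, -2.1]
finger_gap: 0.0131
```

Run:
```python
from m import *
from d import delta
i=imaging.camera_info('wrist'); im=snap('wrist','w4.png'); np.save('i4.npy',i,allow_pickle=True)
t=snap('top','t4.png'); delta([.577,.2155,.2],-7.2)
def ell(c,im,roi,z,i):
    x0,y0,x1,y1=roi;p=im[y0:y1,x0:x1].astype(int);m=((p[...,0]>130)&(p[...,1]<.75*p[...,0])&(p[...,2]<.35*p[...,0])).astype(np.uint8)
    n,l,st,ce=cv2.connectedComponentsWithStats(m)
    for k in 1+np.argsort(-st[1:,4])[:3]: print(c,st[k],ray(c,ce[k][0]+x0,ce[k][1]+y0,z,i)*1000)
ell('wrist',im,(0,0,512,384),.040,i)
ell('top',t,(195,215,225,240),.040,None)
t0=cv2.imread('pics/t0.png')[:,:,::-1]; ell('top0',t0,(195,215,225,240),.040,imaging.camera_info('top'))
cv2.imwrite('pics/c4.png',np.hstack([cv2.resize(im[:,:,::-1],(512,384)),cv2.resize(t[140:260,160:250,::-1],(288,384),interpolation=cv2.INTER_CUBIC)]))
```

```text
clock 7.33 tcp [0.5775 0.2153 0.2012] yaw 172.74 delta cm [0.05 0.02 0.12] twist -0.059934442903710305 F [-0.73 -1.   -2.52] gap 0.0129
wrist [140 195  15  78 593] [626.31256727  99.16688785  40.        ]
wrist [363 195  14  78 590] [654.5312196  317.99331313  40.        ]
wrist [203  24  29  32 485] [460.1706566  193.95841966  40.        ]
top [13  9  4  7 19] [461.26469962 188.53449482  40.        ]
top0 [10  9  7  8 41] [459.85017698 193.4695194   40.        ]
```

View pics/c4.png

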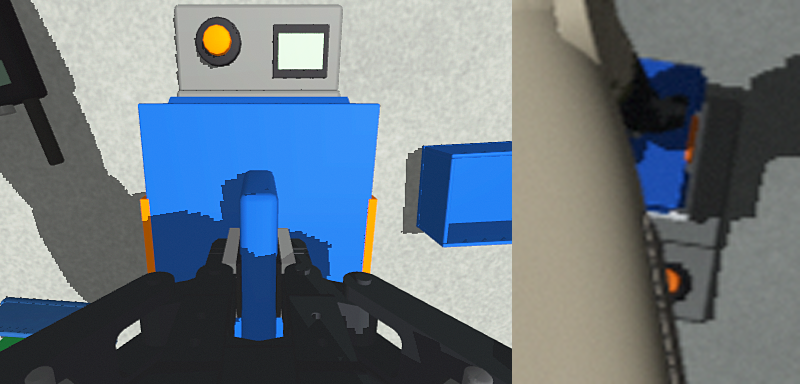

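Run:
```python
from m import *
i=np.load('i4.npy',allow_pickle=True).item(); im=cv2.imread('pics/w4.png')[:,:,::-1]; i3=np.load('i3.npy',allow_pickle=True).item(); w3=cv2.imread('pics/w3.png')
for k in(i,i3): print('cam',np.linalg.inv(k['world_to_cam'])[:3,3].round(4))
# cover in hand in w4
b,r=im[...,2].astype(int),im[...,0].astype(int); z=.2012-.0113
for v in (115,140,160,180):
    row=np.where(b[v,100:400]-r[v,100:400]>60)[0]+100; L,Rr=ray('wrist',row[0]-.5,v,z,i)*1000,ray('wrist',row[-1]+.5,v,z,i)*1000; M=(L+Rr)/2; d=(M-np.array([577.5,215.3,0])); a=np.radians(-7.26); print(v,row[0],row[-1],'lat',(-np.sin(a)*d[0]+np.cos(a)*d[1]).round(2))
A=cv2.resize(im[15:75,185:255,::-1],(490,420),interpolation=cv2.INTER_CUBIC)
B=cv2.resize(w3[50:200,372:502],(364,420),interpolation=cv2.INTER_CUBIC)
# predicted key circle & platform flat outline for platform guesses
def C(g,col):
    a=np.radians(-7.26);Rm=np.array([[np.cos(a),-np.sin(a)],[np.sin(a),np.cos(a)]]);k=np.array(g)+Rm@[-.115,-.035]
    pts=[proj('wrist',[*(k+.012*np.array([np.cos(t),np.sin(t)])),.040],i) for t in np.linspace(0,6.28,60)]
    cv2.polylines(A,[np.int32([((u-185+.5)*7,(v-15+.5)*7) for u,v in pts])],True,col,1)
    pts=[proj('wrist',[*(np.array(g)+Rm@[x,y]),.078],i3) for x,y in((-.06,-.05),(.06,-.05),(.06,.05),(-.06,.05))]
    cv2.polylines(B,[np.int32([((u-372+.5)*2.8,(v-50+.5)*2.8) for u,v in pts])],True,col,1)
C((.5787,.2142),(0,0,0)); C((.5772,.2167),(255,0,255))
cv2.imwrite('pics/c5.png',np.hstack([A[:, :430],B]))
```

```text
cam [0.5112 0.2245 0.3453]
cam [0.5341 0.0521 0.4048]
115 139 378 lat 1.03
140 141 376 lat 1.04
160 143 374 lat 1.05
180 145 372 lat 1.05
```

View pics/c5.png

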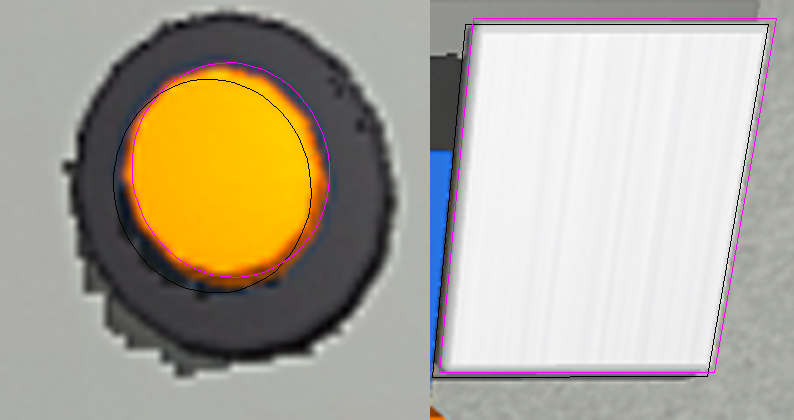

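```bash
python3 d.py 0.578 0.2138 0.118 -7.24
```

```text
clock 7.33 tcp [0.5775 0.2153 0.2012] yaw 172.74 delta cm [-0.06 -0.14  8.32] twist -0.019934442903689842 F [-0.73 -1.   -2.52] gap 0.0129
```

Emit:
play_rows(
  moves=[
    {"claw": 0.5, "delta_pos": [-0.06, -0.14, 3], "twist": 0},
    {"claw": 0.5, "delta_pos": [-0.06, -0.14, 5.5], "twist": 0},
    {"claw": 0.5, "delta_pos": [-0.06, -0.14, 7.3], "twist": 0},
    {"claw": 0.5, "delta_pos": [-0.06, -0.14, 8.2], "twist": 0},
    {"claw": 0.5, "delta_pos": [-0.06, -0.14, 8.2], "twist": 0},
    {"claw": 0.5, "delta_pos": [-0.06, -0.14, 8.2], "twist": 0},
    {"claw": 0.5, "delta_pos": [-0.06, -0.14, 8.2], "twist": 0},
  ],
  force=100,
)

```text
clock: 8.2
tcp_pos: [0.578, 0.2143, 0.1193]
orientation: [0.001, 0.063, 0.998, 0.0]
wrist_force: [0.3, -0.9, -2.3]
finger_gap: 0.0125
```

Run:
```python
from m import *
from d import delta
i=imaging.camera_info('wrist'); im=snap('wrist','w5.png'); np.save('i5.npy',i,allow_pickle=True)
s=snap('scene','s5.png')
delta([.578,.2138,.118],-7.24)
p=im[0:100,150:280].astype(int);m=((p[...,0]>130)&(p[...,1]<.8*p[...,0])&(p[...,2]<.35*p[...,0])).astype(np.uint8)
n,l,st,ce=cv2.connectedComponentsWithStats(m);k=1+np.argmax(st[1:,4]);print(st[k]+[150,0,0,0,0])
x0,y0,w,h=st[k][:4]; c=ray('wrist',150+x0+w/2-.5,y0+h/2-.5,.040,i)[:2]*1000
print('key',c,'plat',c+[118.5,20.2])
z=.1185-.0113;b,r=im[...,2].astype(int),im[...,0].astype(int)
cv2.imwrite('pics/c6.png',np.hstack([cv2.resize(im[:,:,::-1],(400,300)),cv2.resize(s[150:240,250:370,::-1],(400,300),interpolation=cv2.INTER_CUBIC)]))
```

```text
clock 8.3 tcp [0.5777 0.2142 0.119 ] yaw 172.78 delta cm [-0.03 -0.04  0.1 ] twist 0.02446313917732823 F [ 0.06 -0.6  -2.99] gap 0.0125
[ 182    0   41   39 1285]
key [460.73052665 195.49245676] plat [579.23052665 215.69245676]
```

View pics/c6.png

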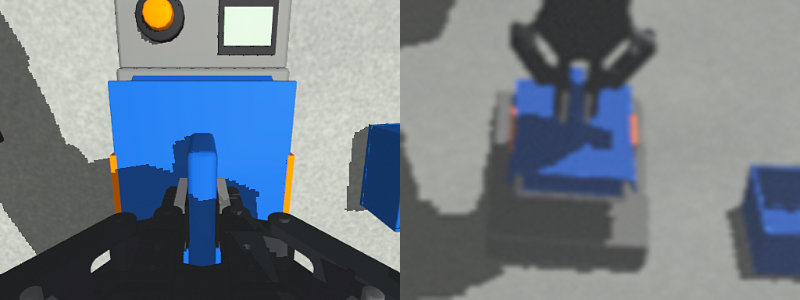

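The cover is over the platform with its skirt just above the rim, and the key estimate agrees within about 1 mm. Now I'll descend in small steps and watch the force.

Emit:
play_rows(
  moves=[
    {"claw": 0.5, "delta_pos": [0, 0, 0.4], "twist": 0},
    {"claw": 0.5, "delta_pos": [0, 0, 0.8], "twist": 0},
    {"claw": 0.5, "delta_pos": [0, 0, 1.1], "twist": 0},
    {"claw": 0.5, "delta_pos": [0, 0, 1.4], "twist": 0},
    {"claw": 0.5, "delta_pos": [0, 0, 1.4], "twist": 0},
    {"claw": 0.5, "delta_pos": [0, 0, 1.4], "twist": 0},
  ],
)

```text
clock: 9.05
tcp_pos: [0.5775, 0.2145, 0.1046]
orientation: [0.0, 0.063, 0.998, 0.0]
wrist_force: [-1.1, 1.7, -0.5]
finger_gap: 0.0129
```

Emit:
play_rows(
  moves=[
    {"claw": 0.5, "delta_pos": [0, 0, 0.2], "twist": 0},
    {"claw": 0.5, "delta_pos": [0, 0, 0.4], "twist": 0},
    {"claw": 0.5, "delta_pos": [0, 0, 0.5], "twist": 0},
    {"claw": 0.5, "delta_pos": [0, 0, 0.5], "twist": 0},
  ],
)

```text
clock: 9.55
tcp_pos: [0.5777, 0.2144, 0.0998]
orientation: [0.001, 0.063, 0.998, 0.0]
wrist_force: [-1.0, 2.7, 4.5]
finger_gap: 0.013
```

Emit:
play_rows(
  moves=[
    {"claw": 0.5, "delta_pos": [0, 0.06, 0.2], "twist": 0},
    {"claw": 0.5, "delta_pos": [0, 0.06, 0.3], "twist": 0},
    {"claw": 0.5, "delta_pos": [0, 0.06, 0.4], "twist": 0},
    {"claw": 0.5, "delta_pos": [0, 0.06, 0.4], "twist": 0},
  ],
)

```text
clock: 10.05
tcp_pos: [0.578, 0.2146, 0.0965]
orientation: [0.001, 0.063, 0.998, -0.0]
wrist_force: [-1.9, 0.7, 8.8]
finger_gap: 0.0126
```

Load is about 11 N, with the lateral force small. I'll go on in 1 mm steps.

Emit:
play_rows(
  moves=[
    {"claw": 0.5, "delta_pos": [0, 0.02, 0.1], "twist": 0},
    {"claw": 0.5, "delta_pos": [0, 0.02, 0.2], "twist": 0},
    {"claw": 0.5, "delta_pos": [0, 0.02, 0.2], "twist": 0},
  ],
)

```text
clock: 10.42
tcp_pos: [0.5782, 0.2147, 0.0949]
orientation: [0.001, 0.063, 0.998, -0.0]
wrist_force: [-1.3, 0.6, 11.8]
finger_gap: 0.0128
```

Emit:
play_rows(
  moves=[
    {"claw": 0.5, "delta_pos": [0, 0, 0.1], "twist": 0},
    {"claw": 0.5, "delta_pos": [0, 0, 0.1], "twist": 0},
  ],
)

```text
clock: 10.68
tcp_pos: [0.5784, 0.2147, 0.094]
orientation: [0.001, 0.063, 0.998, -0.0]
wrist_force: [-2.3, 0.3, 11.0]
finger_gap: 0.0129
```

Emit:
play_rows(
  moves=[
    {"claw": 0.5, "delta_pos": [0, 0, 0.1], "twist": 0},
    {"claw": 0.5, "delta_pos": [0, 0, 0.1], "twist": 0},
  ],
)

```text
clock: 10.92
tcp_pos: [0.5785, 0.2147, 0.0932]
orientation: [0.002, 0.063, 0.998, -0.0]
wrist_force: [-1.3, 0.4, 11.3]
finger_gap: 0.0128
```

Emit:
play_rows(
  moves=[
    {"claw": 0.5, "delta_pos": [0, 0, 0.1], "twist": 0},
    {"claw": 0.5, "delta_pos": [0, 0, 0.1], "twist": 0},
  ],
)

```text
clock: 11.18
tcp_pos: [0.5784, 0.2145, 0.0911]
orientation: [0.001, 0.063, 0.998, -0.0]
wrist_force: [1.7, 0.6, 1.2]
finger_gap: 0.0129
```

Emit:
play_rows(
  moves=[
    {"claw": 0.5, "delta_pos": [0, 0, 0.2], "twist": 0},
    {"claw": 0.5, "delta_pos": [0, 0, 0.4], "twist": 0},
    {"claw": 0.5, "delta_pos": [0, 0, 0.4], "twist": 0},
    {"claw": 0.5, "delta_pos": [0, 0, 0.4], "twist": 0},
  ],
)

```text
clock: 11.68
tcp_pos: [0.5783, 0.2145, 0.0869]
orientation: [0.001, 0.063, 0.998, -0.0]
wrist_force: [1.1, -0.1, 7.4]
finger_gap: 0.0128
```

Emit:
play_rows(
  moves=[
    {"claw": 0.5, "delta_pos": [0, 0, 0.2], "twist": 0},
    {"claw": 0.5, "delta_pos": [0, 0, 0.4], "twist": 0},
    {"claw": 0.5, "delta_pos": [0, 0, 0.4], "twist": 0},
    {"claw": 0.5, "delta_pos": [0, 0, 0.4], "twist": 0},
  ],
)

```text
clock: 12.18
tcp_pos: [0.5784, 0.2145, 0.0836]
orientation: [0.001, 0.063, 0.998, -0.0]
wrist_force: [-0.4, -2.0, 11.4]
finger_gap: 0.0129
```

The force dropped from 11 to 1 N, then rose linearly at 1.3 N/mm with the height matching home. The cover is seated, so I'll unload and release.

Emit:
play_rows(
  moves=[
    {"claw": 0.5, "delta_pos": [0, 0, -0.4], "twist": 0},
    {"claw": 0.5, "delta_pos": [0, 0, -0.8], "twist": 0},
    {"claw": 0.5, "delta_pos": [0, 0, -0.8], "twist": 0},
    {"claw": 5, "delta_pos": [0, 0, -0.8], "twist": 0},
    {"claw": 5, "delta_pos": [0, 0, -0.8], "twist": 0},
    {"claw": 5, "delta_pos": [0, 0, -0.8], "twist": 0},
    {"claw": 5, "delta_pos": [0, 0, -3], "twist": 0},
    {"claw": 5, "delta_pos": [0, 0, -7], "twist": 0},
    {"claw": 2, "delta_pos": [0, 0, -11], "twist": 0},
    {"claw": 0, "delta_pos": [0, 0, -11.7], "twist": 0},
    {"claw": 0, "delta_pos": [0, 0, -11.7], "twist": 0},
    {"claw": 0, "delta_pos": [0, 0, -11.7], "twist": 0},
  ],
)

```text
clock: 13.68
tcp_pos: [0.5764, 0.2147, 0.1974]
orientation: [-0.001, 0.063, 0.998, -0.0]
wrist_force: [-0.6, 0.1, -0.1]
finger_gap: 0.0001
```

Run:
```python
from m import *
from d import delta
i=imaging.camera_info('wrist'); im=snap('wrist','w6.png'); np.save('i6.npy',i,allow_pickle=True)
s=snap('scene','s6.png'); delta([.459,.1935,.12],-7.24)
p=im[0:150,100:330].astype(int);m=((p[...,0]>130)&(p[...,1]<.8*p[...,0])&(p[...,2]<.35*p[...,0])).astype(np.uint8)
n,l,st,ce=cv2.connectedComponentsWithStats(m);k=1+np.argmax(st[1:,4]);print(st[k]+[100,0,0,0,0])
x0,y0,w,h=st[k][:4]; print('key',ray('wrist',100+x0+w/2-.5,y0+h/2-.5,.040,i))
cv2.imwrite('pics/c7.png',np.hstack([cv2.resize(im[:,:,::-1],(400,300)),cv2.resize(s[150:240,250:370,::-1],(400,300),interpolation=cv2.INTER_CUBIC)]))
```

```text
clock 13.78 tcp [0.5765 0.2147 0.1975] yaw 172.78 delta cm [11.37 -3.57  7.78] twist 0.020325627376877264 F [-0.87  0.01  0.4 ] gap 0.0001
[203  26  30  32 687]
key [0.45914815 0.19583196 0.04      ]
```

View pics/c7.png

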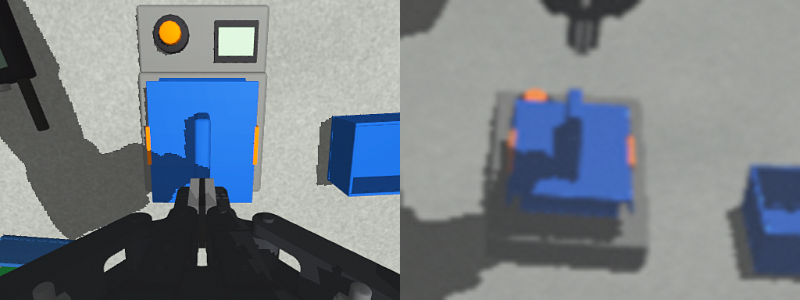

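The cover sits flat and square on the platform with both clips showing and the gripper is clear of it. Next is the key at about (0.4595, 0.1943).

Emit:
play_rows(
  moves=[
    {"claw": 0, "delta_pos": [5, -1.5, 0], "twist": 0},
    {"claw": 0, "delta_pos": [10, -3, 0], "twist": 0},
    {"claw": 0, "delta_pos": [11.3, -3.5, 2], "twist": 0},
    {"claw": 0, "delta_pos": [11.3, -3.5, 6], "twist": 0},
    {"claw": 0, "delta_pos": [11.3, -3.5, 10], "twist": 0},
    {"claw": 0, "delta_pos": [11.3, -3.5, 13], "twist": 0},
    {"claw": 0, "delta_pos": [11.3, -3.5, 14.5], "twist": 0},
    {"claw": 0, "delta_pos": [11.3, -3.5, 14.5], "twist": 0},
    {"claw": 0, "delta_pos": [11.3, -3.5, 14.5], "twist": 0},
  ],
)

```text
clock: 14.9
tcp_pos: [0.4617, 0.1946, 0.0552]
orientation: [0.001, 0.063, 0.998, 0.0]
wrist_force: [0.5, -0.2, -0.6]
finger_gap: -0.0001
```

```bash
python3 d.py .4595 .1943 .034 -7.24
```

```text
clock 14.9 tcp [0.4617 0.1946 0.0552] yaw 172.78 delta cm [ 0.22 -0.06  2.12] twist 0.022864382571725628 F [ 0.54 -0.21 -0.57] gap -0.0001
```

Emit:
play_rows(
  moves=[
    {"claw": 0, "delta_pos": [0.1, 0, 0.6], "twist": 0},
    {"claw": 0, "delta_pos": [0.1, 0, 1.2], "twist": 0},
    {"claw": 0, "delta_pos": [0.1, 0, 1.5], "twist": 0},
    {"claw": 0, "delta_pos": [0.1, 0, 1.7], "twist": 0},
    {"claw": 0, "delta_pos": [0.1, 0, 1.7], "twist": 0},
    {"claw": 0, "delta_pos": [0.1, 0, 1.7], "twist": 0},
  ],
)

```text
clock: 15.65
tcp_pos: [0.4605, 0.1947, 0.038]
orientation: [0.001, 0.063, 0.998, 0.0]
wrist_force: [-0.9, 0.1, 7.2]
finger_gap: -0.0004
```

Emit:
play_rows(
  moves=[
    {"claw": 0, "delta_pos": [0, 0, 0], "twist": 0},
    {"claw": 0, "delta_pos": [0, 0, 0], "twist": 0},
    {"claw": 0, "delta_pos": [0, 0, 0], "twist": 0},
  ],
)

```text
clock: 16.02
tcp_pos: [0.4605, 0.1947, 0.038]
orientation: [0.001, 0.063, 0.998, 0.0]
wrist_force: [-0.6, -0.4, 6.6]
finger_gap: -0.0
```

Emit:
play_rows(
  moves=[
    {"claw": 0, "delta_pos": [0, 0, 0.1], "twist": 0},
    {"claw": 0, "delta_pos": [0, 0, 0.2], "twist": 0},
    {"claw": 0, "delta_pos": [0, 0, 0.2], "twist": 0},
    {"claw": 0, "delta_pos": [0, 0, 0.2], "twist": 0},
  ],
)

```text
clock: 16.52
tcp_pos: [0.4606, 0.1947, 0.0377]
orientation: [0.001, 0.063, 0.998, 0.0]
wrist_force: [-5.8, -1.4, 21.0]
finger_gap: 0.0
```

Run:
```python
from m import *
from d import delta
i=imaging.camera_info('wrist'); im=snap('wrist','w7.png')
delta([.4595,.1943,.034],-7.24); print(proj('wrist',[.4595,.1943,.04],i))
cv2.imwrite('pics/c8.png',im[:,:,::-1])
```

```text
clock 16.57 tcp [0.4606 0.1947 0.0377] yaw 172.79 delta cm [ 0.1  -0.06  0.37] twist 0.03201887066194331 F [-5.76 -2.13 21.23] gap 0.0002
[254.72591249 245.90730813]
```

View pics/c8.png

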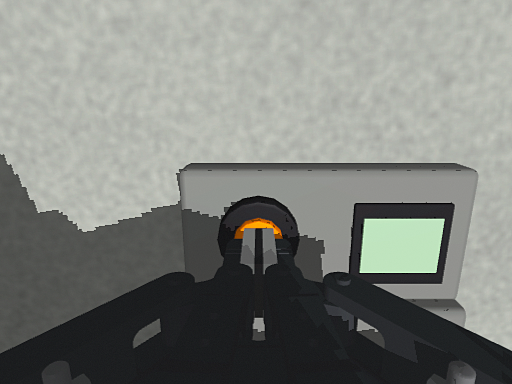

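The view shows the finger tips on the orange key at (258,222), but the arm meets something stiff at z = 0.038. Either the key has already bottomed or the pads are on the collar. I'll back off in steps and read the force.

Emit:
play_rows(
  moves=[
    {"claw": 0, "delta_pos": [0, 0, -0.2], "twist": 0},
    {"claw": 0, "delta_pos": [0, 0, -0.3], "twist": 0},
    {"claw": 0, "delta_pos": [0, 0, -0.3], "twist": 0},
    {"claw": 0, "delta_pos": [0, 0, -0.3], "twist": 0},
  ],
)

```text
clock: 17.08
tcp_pos: [0.4604, 0.1947, 0.0383]
orientation: [0.0, 0.063, 0.998, 0.0]
wrist_force: [0.6, 0.7, 3.4]
finger_gap: -0.0003
```

Emit:
play_rows(
  moves=[
    {"claw": 0, "delta_pos": [0, 0, -0.2], "twist": 0},
    {"claw": 0, "delta_pos": [0, 0, -0.2], "twist": 0},
    {"claw": 0, "delta_pos": [0, 0, -0.2], "twist": 0},
  ],
)

```text
clock: 17.45
tcp_pos: [0.46, 0.1945, 0.0402]
orientation: [0.0, 0.063, 0.998, 0.0]
wrist_force: [2.5, 1.1, 3.1]
finger_gap: 0.0002
```

Emit:
play_rows(
  moves=[
    {"claw": 0, "delta_pos": [0, 0, -0.2], "twist": 0},
    {"claw": 0, "delta_pos": [0, 0, -0.2], "twist": 0},
    {"claw": 0, "delta_pos": [0, 0, -0.2], "twist": 0},
  ],
)

```text
clock: 17.82
tcp_pos: [0.4596, 0.1944, 0.0421]
orientation: [-0.0, 0.063, 0.998, -0.0]
wrist_force: [0.9, 0.4, 1.2]
finger_gap: -0.0003
```

Emit:
play_rows(
  moves=[
    {"claw": 0, "delta_pos": [0, 0, -0.3], "twist": 0},
    {"claw": 0, "delta_pos": [0, 0, -0.3], "twist": 0},
    {"claw": 0, "delta_pos": [0, 0, -0.3], "twist": 0},
  ],
)

```text
clock: 18.2
tcp_pos: [0.4593, 0.1944, 0.0449]
orientation: [-0.001, 0.063, 0.998, -0.0]
wrist_force: [-0.2, -0.1, -0.6]
finger_gap: 0.0
```

The force ramps about 4 N over z = 0.044 to 0.038, with a hard stop after that. That is the key's full 6 mm stroke, held down for over a second. Now I'll retreat and check.

Emit:
play_rows(
  moves=[
    {"claw": 0, "delta_pos": [0, 0, -2], "twist": 0},
    {"claw": 0, "delta_pos": [0, 0, -7], "twist": 0},
    {"claw": 0, "delta_pos": [0, 0, -13], "twist": 0},
    {"claw": 0, "delta_pos": [-5, 0, -16], "twist": 0},
    {"claw": 0, "delta_pos": [-9, 0, -16], "twist": 0},
    {"claw": 0, "delta_pos": [-9, 0, -16], "twist": 0},
    {"claw": 0, "delta_pos": [-9, 0, -16], "twist": 0},
    {"claw": 0, "delta_pos": [-9, 0, -16], "twist": 0},
  ],
)

```text
clock: 19.2
tcp_pos: [0.5478, 0.1833, 0.2048]
orientation: [-0.001, 0.063, 0.998, -0.0]
wrist_force: [-0.1, -0.4, 0.4]
finger_gap: -0.0001
```

Run:
```python
from m import *
from d import delta
i=imaging.camera_info('wrist'); im=snap('wrist','w8.png'); s=snap('scene','s8.png')
delta([.5784,.2145,.2],-7.24)
z=.078+.004-.001; b,r=im[...,2].astype(int),im[...,0].astype(int)
m=((b>1.8*r)&(b-r>40)).astype(np.uint8); m[:,330:]=0; m[:60]=0
n,l,st,ce=cv2.connectedComponentsWithStats(m);k=1+np.argmax(st[1:,4]); print(st[k])
c0=max(cv2.findContours((l==k).astype(np.uint8),0,cv2.CHAIN_APPROX_NONE)[0],key=len)[:,0]
print(cv2.minAreaRect(np.array([ray('wrist',u,v,z,i)[:2]*1000 for u,v in c0],np.float32)))
cv2.imwrite('pics/c9.png',np.hstack([cv2.resize(im[:,:,::-1],(400,300)),cv2.resize(s[150:240,250:370,::-1],(400,300),interpolation=cv2.INTER_CUBIC)]))
```

```text
clock 19.3 tcp [0.5482 0.1834 0.2052] yaw 172.82 delta cm [-2.61  3.46  0.52] twist 0.05949456310554524 F [ 0.61  0.82 -0.46] gap 0.0001
[  232   129    98   151 11461]
((573.4302368164062, 202.30870056152344), (84.60992431640625, 134.43809509277344), 83.21034240722656)
```

View pics/c9.png

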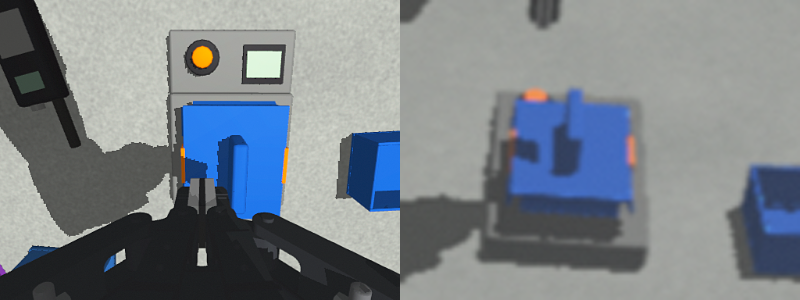

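```bash
python3 -c "
from h import *
print(env.hand_in())"
```

```text
the job is handed in; nothing more can be done
None
```

I gripped the blue cover by its fin, pressed it onto the platform in small force-checked steps until the clips snapped, then let go. After that I pressed the zero key with closed fingers, backed off and handed the job in at about 19.3 s of the 54 s. The hand-in reports no verdict.

**Snap:** The force peaked at about 14 N total load, then dropped suddenly. Pressing on to about 14 N again gave a steady 1.3 N/mm, and the height matched the home position to about 0.2 mm. By my estimate the platform sank at most about 10 mm, against the 18 mm limit.

**Zero key:** The key gave about 6 mm of springy travel at up to about 4 N, then a hard stop, and stayed down for over 1 s. I pushed to 21 N on that stop, more than needed but under the 40 N limit.

**End state:** The last pictures show the cover flat and square on the platform, the gripper clear of everything, and the key looking up. The radio and bin look undisturbed, and only part of the tape dispenser shows, so its position was not checked.

**Checks that failed or disagreed:**
- The top and wrist cameras differed by about 6 mm on where the platform is. I settled this with the key's position and the sideways force during the press.
- My fingers met the key 4 mm higher than its stated height, so the press rests on the measured stroke and hard stop.
- The final numeric check of the cover's outline was spoiled by my own image crop, so the last look was by eye only.

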